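# Clamp the wooden mould with the ratchet handle

## Task

Clamp the wooden glass-blowing mould in the bench clamp by swinging the ratchet handle to and fro: the handle drives the jaw in one direction only and spins loose in the other, and from outside you cannot see which, so try both ways. Stop when the mould is held against the stop and the sprung pad is pushed about half-way into the jaw (never right to the bottom), then leave the handle at one end of its swing and let go. Leave the tumbler, the paddle and the tin where they are.

Things in the scene. Friction and masses are not known exactly. Their poses are not given: they have to be found in the camera images.
- clamp: Grey bench clamp fixed to the table. Origin on the table under the vertical axle of its ratchet drum (144 mm across, top 88 mm up). Its x axis points away from the robot within 0.25 rad, its y axis from the drum to the jaw, mould and stop; z up. Base plate 170 (x) x 400 (y) x 12 mm, from y = -80 to 320 mm. Two rack posts 12 mm thick at x = 75, y = +-115 mm.
- rack_edge (a point): Middle of the robot-side edge of a wire pipe rack above the handle: grid of 6 mm rods 260 mm above the table, 230 mm wide along the clamp's y, reaching from this edge (clamp x = -125 mm) to x = 75 mm, an 18 mm blowpipe fixed on it at x = 45, y = -290 to 130 mm. The gripper must lean back, its body on the robot's side of the edge; 40 degrees from vertical clears the swing.
- grip (a point): Where to hold the ratchet handle: half-way up its upright round wooden post, 26 mm across, from 105 to 190 mm above the table; this point is 155 mm up and 130 mm from the axle. The post stands on a flat steel arm 26 mm wide, its top 104 mm up. In mid-swing the arm points along the clamp's -x axis, towards the robot.
- axle (a point): On the handle's vertical turning axis, 95 mm above the table.
- handle (a joint): Handle angle, rad: 0 in the middle, positive anticlockwise from above, stops at -0.5 and 0.5; stays where left. Gripping direction (either one, fixed during a run): about 6 N at the post, up to 11 N as the pad yields, after up to 0.3 rad of slack; drives the jaw. Loose direction: under 1.5 N, the jaw stays. About 1.4 to 2.2 rad of driven turning is needed in all, so several swings.
- jaw (a joint): Advance of the jaw towards the stop, m: 0 at the start, growing as it closes, up to 0.031. Advance = 0.018 x (1 - cos(driven turning in all)), so the first swing moves it little. It never goes back.
- pad (a joint): How far the sprung wooden pad (70 x 50 mm) is pushed into the jaw, m: 0 free, 0.012 right at the bottom. 2 N per mm. Dragging the mould along alone pushes it in by up to about 2.5 mm.
- pad_face (a point): Centre of the pad's face that presses the mould, 44 mm above the clamp's underside.
- stop_face (a point): Centre of the face of the fixed steel stop beyond the mould, towards the pad. The stop is 110 mm wide and 66 mm tall. The distance from pad to stop along the clamp's y axis is at first 92 to 98 mm, the mould taking up 80 mm of it.
- mould_mid (a point): Centre of the loose dark wooden mould, a block 100 mm (clamp x) x 80 mm (clamp y) x 80 mm tall with a round hollow of 54 mm in its top, standing on the clamp's base plate between pad and stop. Weighs about 0.35 kg. Need not be touched by the robot.
- tumbler: Bystander: glass tumbler 72 mm across, 100 mm tall; origin at the centre of its underside.
- paddle: Bystander: wooden paddle 200 mm long lying on the table; origin underneath its middle.
- tin: Bystander: aluminium tin 80 mm across, 110 mm tall; origin at the centre of its underside.
Mind the look-alikes: they are no part of the job. What is shaped like the part that bears mould_mid but blue or green is not meant.

How it is judged (in metres and radians):
On the way, in this order (a step that is already met when the one before it is completed fails the run):
1. the jaw has been driven forward 9 mm (value of joint jaw above 0.009 m), for 0.1 s.
2. the pad is pushed in 3.5 mm (value of joint pad above 0.0035 m), for 0.2 s.
At the end, for the whole second after the job is handed in: The mould stands upright (within 0.08 rad) on the base plate, clamped against the stop: the pad is pushed in 3.5 to 10 mm. The handle is let go at either end of its swing (beyond 0.35 rad from the middle) (value of joint pad between 0.0035 and 0.01 m and (value of joint handle below -0.35 rad or value of joint handle above 0.35 rad) and angle between mould_mid's own z axis and vertical below 0.08 rad and z of mould_mid in the frame of clamp below 0.06 m); the robot touches nothing.
It fails at once if the pad is pushed right to the bottom (over 11.5 mm) (value of joint pad above 0.0115 m).
It fails at once if the tumbler is moved by more than 30 mm (distance of tumbler from where it was at the start of the episode above 0.03 m).
It fails at once if the paddle is moved by more than 30 mm (distance of paddle from where it was at the start of the episode above 0.03 m).
It fails at once if the tin is moved by more than 30 mm (distance of tin from where it was at the start of the episode above 0.03 m).
It also fails if it takes over 48 s, if anything falls off the work surface, if the arm or the gripper's body presses on something with over 40 N, if the wrist force passes 120 N, or if a joint passes its speed limit or range.

## Robot

A 6-joint arm with a two-finger parallel gripper is mounted at the origin on the work surface. World frame = base frame: x ahead of the robot, y to its left, z up, the work surface at z = 0. Lengths are in mm, angles in rad, forces in N, time in s.
With the tool pointing down it reaches from about 350 to 775 mm from the base axis. Payload 7.3 kg.
Tool frame: the origin (TCP) lies midway between the tips of the shut fingers; the grasp point (between the pads) lies 19 mm behind it; z points along the fingers, x is the direction in which the jaws open and shut, and the axes are right-handed (so a half turn about z gives the same grasp; the last joint's range is limited). The gripper opens to 92 mm and grips with 3 to 60 N. Pads are 19 mm wide; open, the fingers measure 130 mm over their backs; the gripper's body (75 mm by 190 mm) begins 47 mm behind the grasp point.
Start: joints at [-1.393, 0.342, 1.524, -0, 1.275, -0.146], TCP at [167.063, -497.73, 226.741] pointing down, gripper open.
Joint ranges: [-2.53, 2.53], [-0.77, 2.02], [0.04, 2.7], [-1, 4.14], [0.28, 2.66], [-3.11, 3.11]. Speed limits (rad/s): [2.57, 2.57, 3.14, 3.14, 3.14, 3.14].

## Interface

Orientations are given as [roll, pitch, yaw] about the fixed x, y, z axes, in that order (R = Rz(yaw) Ry(pitch) Rx(roll)).
In Python, from plant import bot gives the robot as it stands.
- The arm moves only by the shell command python3 -m pendant 'ROWS' [OPENING]. ROWS is JSON, a list of rows, each an object with "linear": the shift along the world's x, y, z in mm, a list of three; "twist": the turn about the world's z in degrees. In form: [{"linear": [x, y, z], "twist": twist}, ...]. A call has 1 to 20 rows; each row is the pose to reach, as a shift and turn from the pose commanded when the call began; what a row does not reach only later rows make up. A row lasts 1/8 s, in which the tool goes at most 62.5 mm and 10.7 degrees, less where a joint would pass 70% of its speed; a pose out of reach is approached as far as the arm can. A call with a gripper value outside its range is refused whole. OPENING is the closure in counts, from 0 (fully open) to 255 (shut), set as the call begins (- or left out, the last holds). The fingers move at their own pace and stop on an object; the grip force is fixed at half the most. Time passes only in rows, so rows that repeat a pose let the fingers close. It gives the time, the measured TCP pose, the force and the opening at its end, in the units of the state.
- bot.get_obs(): the state, without advancing time (a new reading comes with each control period).
- bot.capture(name): name is "side" or "top" or "wrist"; returns a dict with "frame" (420x560x3 uint8, blue, green, red), "z_map" (420x560 float32, mm along the optical axis (not along the pixel's ray), 0 where there is no reading), "fx", "fy", "cx", "cy" (pixels), "rvec" (rotation vector, rad) and "tvec" (3), from world to camera coordinates, as OpenCV has them. Camera axes: x right, y down, z forward; pixel columns grow to the right and rows downward; lengths in mm; the calibration is good to about 2 mm. A picture is of the moment at which its call begins.
- bot.close_job(): hands the job in, once; it reports no verdict.
The state is a dict: "time": time; "joint_positions": joint angles; "dq": joint speeds; "tau": joint torques, N m; "tool_pos": TCP position; "tcp_rot": TCP orientation; "contact_force": force on the tool from outside, world axes, zero at the start; "moment": the same for the moment, N m; "grip_width": finger opening in mm.
Only numpy, scipy, OpenCV 4.12 (cv2) and the standard library are available. Lean on these libraries where they do the work, as an engineer would, in place of code of your own. Each camera call takes 0.05 s, during which the arm holds its last target. There are 200 camera calls.

## Working session

There is one attempt and no reset: what is moved stays moved. The work goes in short steps, Python scripts to look and compute and a shell command to move; the robot and the scene stay as the last step left them, time stands still between calls to the robot, and variables do not carry over. Pictures are saved under pics/ and viewed, about 8 in all and at most 12, crops included, and the job is handed in when it is done.

```bash
ls; mkdir -p pics; python3 - <<'E'
from plant import bot
import cv2,numpy as np
s=bot.get_obs();print({k:np.round(v,3) for k,v in s.items()})
for n in("side","top"):
    c=bot.capture(n);cv2.imwrite(f"pics/{n}0.png",c["frame"]);np.savez(f"{n}0.npz",**c)
    print(n,c["fx"],c["rvec"],c["tvec"])
E
```

```text
pics
{'time': np.float64(0.0), 'joint_positions': array([-1.393,  0.343,  1.525,  0.   ,  1.275, -0.146]), 'dq': array([-0.001, -0.   , -0.002,  0.001,  0.   ,  0.001]), 'tau': array([-1.0000e-03, -4.3125e+01, -2.4423e+01,  7.2000e-02,  5.6000e-02,
       -0.0000e+00]), 'tool_pos': array([ 166.999, -497.291,  226.044]), 'tcp_rot': array([-3.141e+00,  2.000e-03, -1.247e+00]), 'contact_force': array([-1.251, -0.245, -0.635]), 'moment': array([-0.023, -0.024,  0.018]), 'grip_width': np.float64(91.831)}
side 473.3226828709346 [ 2.38866746 -0.17197584  0.04072969] [-596.5054383   181.67010986 1375.89920645]
top 495.1199413142725 [ 2.13125941 -2.15419132  0.14271588] [  -4.51908505  638.64246048 1483.5894474 ]
```

View pics/side0.png

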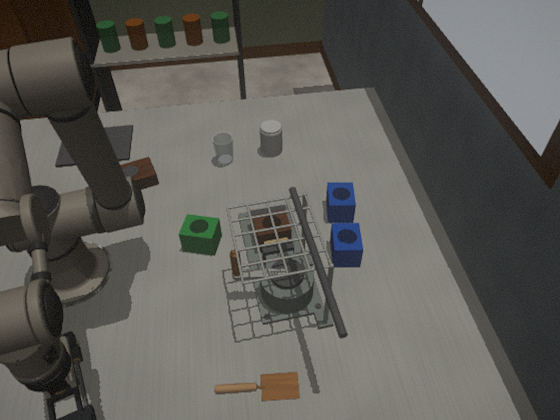

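View pics/top0.png

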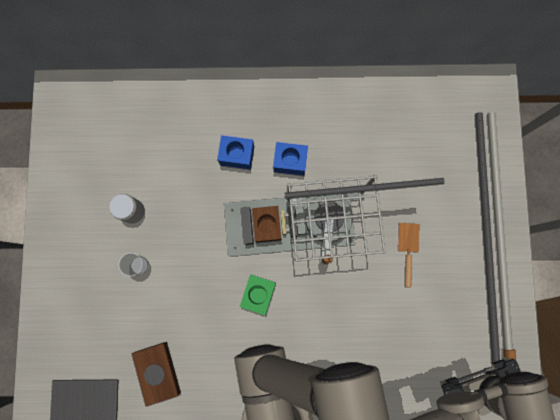

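The dark brown mould is at top (265,224), on the clamp plate between the stop (246,226) and the pad (287,222). The blue blocks (236,152), (290,158) and the green one (258,295) stand on the table, and a brown block with a grey disc lies at (155,374). The one on the clamp fits. The handle post is at about (327,258).

```bash
cat > h.py <<'E'
import numpy as np,cv2
def world(c):
    R=cv2.Rodrigues(np.array(c["rvec"],float))[0];t=np.array(c["tvec"],float).ravel()
    z=np.array(c["z_map"],float);v,u=np.indices(z.shape)
    P=np.stack([(u-c["cx"])/c["fx"]*z,(v-c["cy"])/c["fy"]*z,z],-1)
    return (P-t)@R
def proj(c,p):
    q,_=cv2.projectPoints(np.array(p,float).reshape(-1,1,3),np.array(c["rvec"],float),np.array(c["tvec"],float),np.array([[c["fx"],0,c["cx"]],[0,c["fy"],c["cy"]],[0,0,1.]]),None)
    return q.reshape(-1,2)
E
python3 - <<'E'
from h import *
c=np.load("top0.npz");W=world(c);F=c["frame"]
def reg(x0,y0,x1,y1,lo,hi):
    w=W[y0:y1,x0:x1].reshape(-1,3);f=F[y0:y1,x0:x1].reshape(-1,3).astype(int);m=(w[:,2]>lo)&(w[:,2]<hi);return w[m],f[m]
for nm,a in dict(plate=(220,190,300,262,7,18),mould=(252,205,284,243,70,105),stop=(238,200,254,250,55,72)).items():
    w,_=reg(*a);r=cv2.minAreaRect(w[:,:2].astype(np.float32));print(nm,len(w),r,w[:,2].mean())
w,_=reg(300,190,370,262,80,92);print("drumtop",len(w),cv2.minEnclosingCircle(w[:,:2].astype(np.float32)),w.mean(0))
w,_=reg(310,205,345,270,97,110);print("arm",len(w),w.mean(0),cv2.fitLine(w[:,:2].astype(np.float32),cv2.DIST_HUBER,0,.1,.1).ravel())
w,f=reg(312,235,345,275,110,215);m=(f[:,2]>f[:,0]+25);print("post",m.sum(),w[m].mean(0),w[m].min(0),w[m].max(0)); w=w[m];t=w[:,2]>180;print(w[t].mean(0),t.sum())
w,_=reg(280,170,390,280,240,275);print("rack",len(w),cv2.minAreaRect(w[:,:2].astype(np.float32)),w[:,2].mean())
s=np.load("side0.npz");W=world(s);F=s["frame"].astype(int)
w=W[240:290,220:250].reshape(-1,3);f=F[240:290,220:250].reshape(-1,3);m=(f[:,2]>f[:,0]+25)&(w[:,2]>105)&(w[:,2]<200);print("side post",m.sum(),w[m].mean(0),w[m].min(0),w[m].max(0))
cr=np.hstack([cv2.resize(c["frame"][170:290,220:390],None,fx=2.5,fy=2.5,interpolation=2),cv2.resize(s["frame"][190:340,190:340],(300,300),interpolation=2)]);cv2.imwrite("pics/crop.png",cr);print(cr.shape)
E
```

```text
plate 1924 ((593.8361206054688, 50.968910217285156), (251.24295043945312, 225.11044311523438), 89.41915893554688) 12.693662755411179
mould 695 ((588.3030395507812, 22.761173248291016), (93.25035095214844, 107.2634506225586), 89.37577819824219) 91.72710256000445
stop 23 ((583.2694702148438, 86.37225341796875), (103.25788116455078, 25.947477340698242), 4.452001571655273) 64.8931108596752
drumtop 572 ((607.60009765625, -161.0150604248047), 71.94647979736328) [ 606.94857755 -161.662124     87.87634599]
arm 675 [ 584.35191392 -157.07502384  104.72162704] [ 9.8279589e-01 -1.8469496e-01  5.6675055e+02 -1.5511185e+02]
post 46 [ 475.3999123  -145.04286111  190.46141899] [ 466.59404772 -158.33457478  182.38483286] [ 489.15051631 -132.33178214  197.01459681]
[ 475.3999123  -145.04286111  190.46141899] 46
rack 1895 ((583.9586791992188, -171.3565673828125), (207.66444396972656, 276.51971435546875), 4.811944961547852) 263.8236029190288
side post 52 [ 475.59074774 -152.44177493  176.44219685] [ 468.2542541  -162.01703619  116.81640207] [ 481.91589681 -136.81113679  193.04498943]
(300, 725, 3)
```

View pics/crop.png

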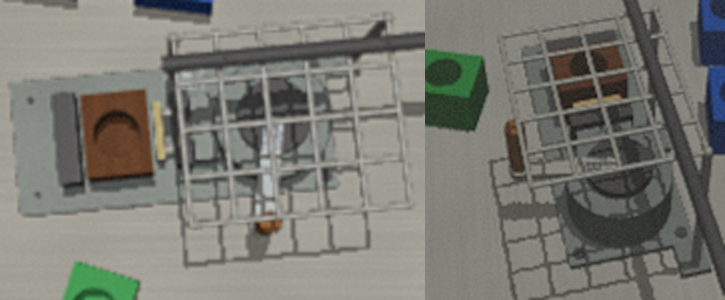

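Crop: the mould on the clamp is confirmed, with the steel stop to its left, the cream pad to its right, and the handle post just outside the rack edge. The moves have no tilt axis, so I plan to keep the tool vertical on the robot's side of the rack edge. The forward finger of the open gripper will push the post from either side. I need the real gripper dimensions for that.

```bash
python3 - <<'E'
from h import *
from scipy.spatial.transform import Rotation as Ro
tcp=np.array([167,-497.3,226]);R=Ro.from_euler("xyz",[-3.141,.002,-1.247]).as_matrix()
for n in("top0","side0"):
    c=np.load(n+".npz");W=world(c).reshape(-1,3);W=W[(c["z_map"].ravel()>0)]
    L=(W-tcp)@R
    for a in range(-320,10,20):
        m=(L[:,2]>=a)&(L[:,2]<a+20)&(abs(L[:,0])<160)&(abs(L[:,1])<160)
        if m.sum()>5:print(n,a,m.sum(),"x",L[m,0].min().round(),L[m,0].max().round(),"y",L[m,1].min().round(),L[m,1].max().round())
s=np.load("side0.npz")
c=np.load("top0.npz")
w=proj(s,[tcp]);print(w,proj(c,[tcp]))
from plant import bot
wr=bot.capture("wrist");print(wr["tvec"],-cv2.Rodrigues(wr["rvec"])[0].T@wr["tvec"])
im=np.hstack([cv2.resize(s["frame"][270:420,0:150],(400,400)),cv2.resize(wr["frame"],(400,400))]);cv2.imwrite("pics/grip.png",im)
E
```

```text
top0 -320 121 x -46.0 49.0 y -72.0 4.0
top0 -300 33 x -42.0 9.0 y -69.0 12.0
top0 -280 117 x -44.0 -30.0 y -27.0 18.0
top0 -260 51 x -41.0 -31.0 y -21.0 19.0
top0 -240 47 x -41.0 -10.0 y -36.0 24.0
top0 -220 103 x -42.0 11.0 y -41.0 33.0
top0 -200 31 x -41.0 14.0 y -40.0 25.0
top0 -180 295 x -53.0 16.0 y -39.0 37.0
top0 -160 25 x -53.0 6.0 y -36.0 32.0
top0 -140 21 x -54.0 13.0 y -27.0 -11.0
top0 -120 530 x -98.0 92.0 y -38.0 -6.0
top0 -100 337 x -97.0 91.0 y -38.0 -1.0
top0 -80 53 x -90.0 84.0 y -37.0 -4.0
side0 -320 546 x -147.0 54.0 y -71.0 16.0
side0 -300 77 x 20.0 49.0 y -65.0 19.0
side0 -280 566 x 16.0 41.0 y -58.0 30.0
side0 -260 467 x 10.0 39.0 y -38.0 32.0
side0 -240 354 x -5.0 39.0 y -37.0 32.0
side0 -220 489 x -13.0 41.0 y -39.0 38.0
side0 -200 157 x -11.0 40.0 y -39.0 33.0
side0 -180 502 x -50.0 38.0 y -37.0 37.0
side0 -160 40 x -44.0 18.0 y -36.0 36.0
side0 -140 164 x -4.0 18.0 y -25.0 23.0
side0 -120 896 x -95.0 82.0 y -36.0 27.0
side0 -100 544 x -93.0 74.0 y -36.0 24.0
side0 -80 66 x -86.0 70.0 y -36.0 25.0
side0 -40 9 x -64.0 -48.0 y -10.0 -8.0
[[ 80.58915739 407.46523394]] [[467.93702311 377.74723827]]
[-524.39111086  -38.54389629  391.52186408] [ 245.25397493 -471.35888814  383.96917258]
```

View pics/grip.png

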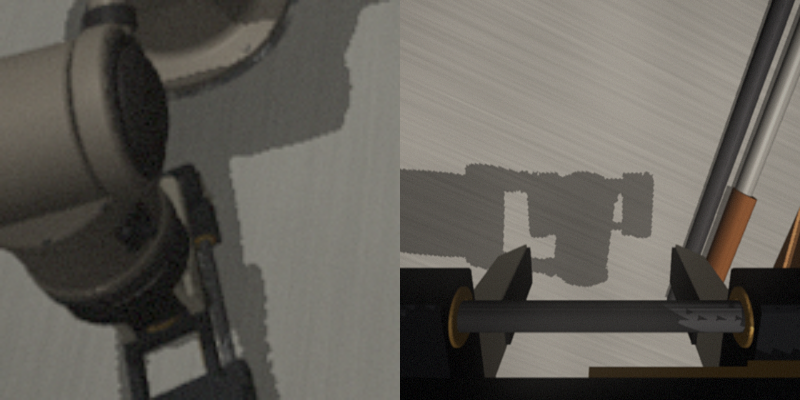

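The grip picture shows a wide crossbar (±95 mm along the jaw axis) at tool z of about -66 to -120, and a narrower neck above it. The bar could pass between the post top (190) and the rack (257). I need finer extents.

```bash
python3 - <<'E'
from h import *
from scipy.spatial.transform import Rotation as Ro
tcp=np.array([167,-497.3,226]);R=Ro.from_euler("xyz",[-3.141,.002,-1.247]).as_matrix()
A=[]
for n in("top0","side0"):
    c=np.load(n+".npz");W=world(c).reshape(-1,3);W=W[(c["z_map"].ravel()>0)];A.append((W-tcp)@R)
L=np.vstack(A);L=L[(abs(L[:,0])<105)&(abs(L[:,1])<75)]
for a in range(-200,-60,6):
    m=(L[:,2]>=a)&(L[:,2]<a+6)
    if m.sum()>2:print(a,m.sum(),"x",np.percentile(L[m,0],[0,3,97,100]).round(),"y",np.percentile(L[m,1],[0,3,97,100]).round())
o=L[(abs(L[:,0])>60)&(L[:,2]<-60)];print("outer bar z",np.percentile(o[:,2],[0,1,50,99]).round(1))
# rack refined in clamp frame
c=np.load("top0.npz");W=world(c)[170:290,280:390].reshape(-1,3)
m=(W[:,2]>250)&(W[:,2]<272);w=W[m];yaw=np.deg2rad(4.7);d=w[:,:2]-[607.6,-161]
x=d@[np.cos(yaw),np.sin(yaw)];y=d@[-np.sin(yaw),np.cos(yaw)]
print("rack z",np.percentile(w[:,2],[2,50,98]),"x",np.percentile(x,[0,1,5,95,99]),"y",np.percentile(y,[1,99]))
for yw in np.arange(0,9,.5):
    a=np.deg2rad(yw);xx=d@[np.cos(a),np.sin(a)];h=np.histogram(xx[abs(y)<105],bins=np.arange(-140,80,2))[0];print(yw,(h**2).sum(),end="; ")
E
```

```text
-200 155 x [-41. -32.  39.  40.] y [-40. -39.  27.  33.]
-194 17 x [-21. -16.  38.  38.] y [-38. -38.  25.  28.]
-188 5 x [-23. -18.  31.  31.] y [-28. -27.  -7.  -7.]
-182 150 x [-36. -27.  36.  38.] y [-37. -36.  21.  29.]
-176 305 x [-53. -42.  37.  38.] y [-39. -37.  30.  35.]
-170 297 x [-53. -52.  35.  37.] y [-38. -36.  34.  37.]
-164 78 x [-53. -52.  17.  18.] y [-37. -37.  33.  37.]
-158 25 x [-53. -52.  16.  16.] y [-36. -36.  -5.  36.]
-152 4 x [-53. -53.  11.  18.] y [-21. -21. -18. -17.]
-146 14 x [-53. -53.  17.  17.] y [-23. -22. -16. -15.]
-140 25 x [-53. -51.  17.  17.] y [-25. -24.  -2.  22.]
-134 62 x [-54. -52.  17.  17.] y [-25. -25.  20.  21.]
-128 71 x [-53. -43.  17.  18.] y [-27. -25.  21.  23.]
-122 106 x [-94. -53.  17.  74.] y [-36. -26.  22.  24.]
-116 318 x [-97. -91.  87.  91.] y [-38. -35.  23.  26.]
-110 876 x [-98. -93.  84.  92.] y [-37. -35.  24.  27.]
-104 189 x [-97. -90.  71.  81.] y [-37. -36.  20.  20.]
-98 70 x [-96. -94.  87.  90.] y [-38. -37.   8.  19.]
-92 384 x [-94. -77.  71.  91.] y [-38. -36.  10.  19.]
-86 391 x [-88. -69.  63.  77.] y [-37. -36. -22.  24.]
-80 85 x [-90. -83.  75.  84.] y [-37. -36.  25.  25.]
-74 31 x [-88. -87.  73.  76.] y [-36. -36. -18.  -5.]
-68 3 x [-81. -73.  78.  81.] y [-35. -35.  -6.  -4.]
outer bar z [-396.  -392.4 -341.8  -73.5]
rack z [258.00308164 263.63144635 269.22274198] x [-128.32122287 -127.70184319 -125.5598729    74.46285057   76.86020223] y [-117.26554708  117.54095585]
0.0 26363; 0.5 27472; 1.0 29353; 1.5 31037; 2.0 33748; 2.5 37575; 3.0 41139; 3.5 45233; 4.0 49379; 4.5 53839; 5.0 53730; 5.5 50030; 6.0 46584; 6.5 41348; 7.0 37545; 7.5 34256; 8.0 31480; 8.5 29291;
```

The plan is feasible. Clamp yaw is 4.75°, its origin is (607.6,-161), and the handle is at about -0.2 rad. I'll keep the TCP at z of about 130, so the bar (196–249) stays under the rack and over the post, and the tool centre at clamp x of -186 or less.

```bash
python3 -m pendant '[{"linear":[22,42,-5],"twist":8.5},{"linear":[44,85,-15],"twist":17},{"linear":[65,127,-30],"twist":25.5},{"linear":[87,169,-45],"twist":34},{"linear":[109,212,-60],"twist":42.5},{"linear":[131,254,-72],"twist":51},{"linear":[152,296,-84],"twist":59.5},{"linear":[174,339,-92],"twist":68},{"linear":[196,381,-97],"twist":76.2},{"linear":[196,381,-97],"twist":76.2},{"linear":[196,381,-97],"twist":76.2}]' 0; cat > look.py <<'E'
import sys
from h import *
from plant import bot
O=np.array([607.6,-161]);a=np.deg2rad(4.75);ex=np.array([np.cos(a),np.sin(a)]);ey=np.array([-np.sin(a),np.cos(a)])
s=bot.get_obs();d=s["tool_pos"][:2]-O
print("t",s["time"].round(2),"tcp clamp",(d@ex).round(1),(d@ey).round(1),"z",s["tool_pos"][2].round(1),"rot",s["tcp_rot"].round(3),"F clamp",(s["contact_force"][:2]@ex).round(1),(s["contact_force"][:2]@ey).round(1),s["contact_force"][2].round(1))
for n in sys.argv[1:]:
    name,k=n.split(":");c=bot.capture(name);np.savez(f"{name}{k}.npz",**c);cv2.imwrite(f"pics/{name}{k}.png",c["frame"])
E
python3 look.py top:1 side:1 wrist:1
python3 - <<'E'
from h import *
t=np.load("top1.npz")["frame"][160:300,210:390];s=np.load("side1.npz")["frame"][170:330,170:340]
cv2.imwrite("pics/v1.png",np.hstack([cv2.resize(t,(450,350),interpolation=2),cv2.resize(s,(350,350),interpolation=2)]))
E
```

```text
time: 1.52
tool_pos: [363.0, -116.9, 129.7]
tcp_rot: [3.141, 0.0, 0.083]
contact_force: [-0.1, 0.4, -0.0]
grip_width: 91.8Traceback (most recent call last):
  File "look.py", line 6, in <module>
    print("t",s["time"].round(2),"tcp clamp",(d@ex).round(1),(d@ey).round(1),"z",s["tool_pos"][2].round(1),"rot",s["tcp_rot"].round(3),"F clamp",(s["contact_force"][:2]@ex).round(1),(s["contact_force"][:2]@ey).round(1),s["contact_force"][2].round(1))
              ^^^^^^^^^^^^^^^
AttributeError: 'float' object has no attribute 'round'
Traceback (most recent call last):
FileNotFoundError: [Errno 2] No such file or directory: 'top1.npz'
```

```bash
sed -i 's/s\["time"\].round(2)/round(s["time"],2)/' look.py
python3 look.py top:1 side:1
python3 - <<'E'
from h import *
t=np.load("top1.npz")["frame"][160:300,210:390];s=np.load("side1.npz")["frame"][170:330,170:340]
cv2.imwrite("pics/v1.png",np.hstack([cv2.resize(t,(450,350),interpolation=2),cv2.resize(s,(350,350),interpolation=2)]))
E
```

```text
t 1.52 tcp clamp -240.1 64.2 z 129.7 rot [3.141 0.    0.083] F clamp -0.1 0.4 -0.0
```

View pics/v1.png

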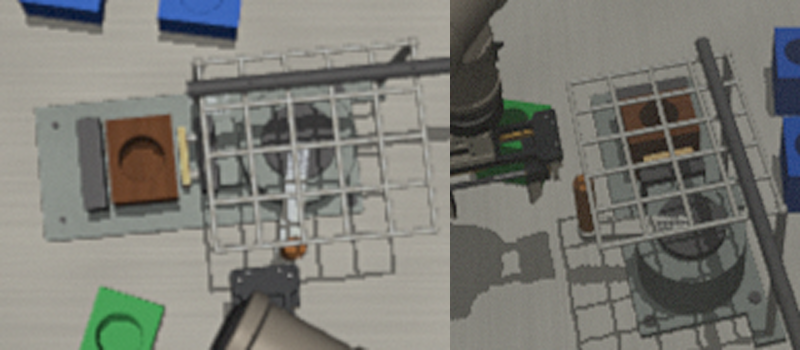

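View 1: the post is at (293,248), just outside the rack edge, and the gripper bar is level with it on the robot side. The gap between pad and mould is visible at (181,155). Next I move in beside the post on its jaw side and push towards the drum end (-y).

```bash
python3 -m pendant '[{"linear":[18,1.5,0],"twist":0},{"linear":[36,3,0],"twist":0},{"linear":[53.8,4.5,0],"twist":0},{"linear":[53.8,4.5,0],"twist":0}]'; python3 look.py
python3 -m pendant '[{"linear":[0.8,-10,0],"twist":0},{"linear":[1.7,-20,0],"twist":0},{"linear":[2.5,-30,0],"twist":0},{"linear":[3.3,-40,0],"twist":0}]'; python3 look.py
```

```text
time: 2.12
tool_pos: [417.2, -113.4, 129.8]
tcp_rot: [3.141, -0.001, 0.081]
contact_force: [0.3, 0.4, -0.9]
grip_width: 91.5
t 2.12 tcp clamp -185.8 63.2 z 129.8 rot [ 3.141e+00 -1.000e-03  8.100e-02] F clamp 0.3 0.4 -0.9
time: 2.62
tool_pos: [418.3, -151.7, 129.3]
tcp_rot: [-3.138, 0.003, 0.083]
contact_force: [-4.3, 6.1, 1.6]
grip_width: 91.8
t 2.62 tcp clamp -187.9 24.9 z 129.3 rot [-3.138e+00  3.000e-03  8.300e-02] F clamp -3.8 6.4 1.6
```

A resistance of about 6.4 N suggests this is the gripping direction. I continue to the end.

```bash

python3 -m pendant '[{"linear":[0.8,-10,0],"twist":0},{"linear":[1.7,-20,0],"twist":0},{"linear":[2.5,-30,0],"twist":0},{"linear":[3.3,-40,0],"twist":0},{"linear":[4.1,-50,0],"twist":0},{"linear":[4.8,-58,0],"twist":0},{"linear":[4.8,-58,0],"twist":0}]'; python3 look.py top:2
cat > meas.py <<'E'
import sys
from h import *
O=np.array([607.6,-161]);a=np.deg2rad(4.75);ex=np.array([np.cos(a),np.sin(a)]);ey=np.array([-np.sin(a),np.cos(a)])
for k in sys.argv[1:]:
    c=np.load(f"top{k}.npz");W=world(c);F=c["frame"].astype(int);w=W.reshape(-1,3);f=F.reshape(-1,3)
    X=(w[:,:2]-O)@ex;Y=(w[:,:2]-O)@ey;z=w[:,2];brown=f[:,2]>f[:,0]+25
    m=brown&(z>84)&(z<100)&(abs(X)<45)&(Y>90)&(Y<260);print(k,"mould y",np.percentile(Y[m],[1,50,99]).round(1),end=" ")
    m=(z>58)&(z<74)&(Y>215)&(abs(X)<50);print("stop y",np.percentile(Y[m],[2,98]).round(1),end=" ")
    m=(f[:,2]>130)&(f[:,2]>f[:,0]+30)&(z>50)&(z<82)&(abs(X)<32)&(Y>100)&(Y<170);print("pad y",m.sum(),np.percentile(Y[m],[2,50,98]).round(1) if m.sum() else "",end=" ")
    m=brown&(z>183)&(z<200)&(X<-95)&(X>-160)&(abs(Y)<90);
    if m.sum():x,y=(X[m].min()+X[m].max())/2,(Y[m].min()+Y[m].max())/2;print("post",m.sum(),x.round(),y.round(),"angle",np.arcsin(-y/130).round(3))
    else:print("no post")
E
python3 meas.py 0 1 2
```

```text
time: 3.5
tool_pos: [424.5, -210.2, 129.4]
tcp_rot: [-3.14, 0.0, 0.083]
contact_force: [0.6, 4.4, -0.1]
grip_width: 92.0
t 3.5 tcp clamp -186.5 -33.9 z 129.4 rot [-3.14   0.     0.083] F clamp 0.9 4.4 -0.1
0 mould y [149.4 188.2 227.9] stop y [235.6 620.5] pad y 66 [132.8 137.7 142.1] post 45 -128.0 26.0 angle -0.205
1 mould y [149.4 186.9 227.8] stop y [231.2 619.3] pad y 64 [133.4 137.8 142.2] post 46 -128.0 26.0 angle -0.205
2 mould y [149.4 188.2 227.8] stop y [230.6 618.5] pad y 70 [135.9 140.7 145.4] no post
```

Pad moved 3 mm, so positive is the driving direction (about 0.6 rad driven so far). Now round the other side and swing back loosely.

```bash

python3 -m pendant '[{"linear":[-0.4,5,0],"twist":0},{"linear":[-33.9,-2.8,0],"twist":0},{"linear":[-31.3,-33.7,0],"twist":0},{"linear":[-28.6,-66.6,0],"twist":0},{"linear":[-28.6,-66.6,0],"twist":0},{"linear":[-11.6,-65.2,0],"twist":0},{"linear":[5.3,-63.8,0],"twist":0},{"linear":[5.3,-63.8,0],"twist":0},{"linear":[3.7,-45,0],"twist":0},{"linear":[2.5,-30,0],"twist":0},{"linear":[1.2,-15,0],"twist":0},{"linear":[0,0,0],"twist":0}]'; python3 look.py top:3
python3 -m pendant '[{"linear":[-1.2,15,0],"twist":0},{"linear":[-2.5,30,0],"twist":0},{"linear":[-3.7,45,0],"twist":0},{"linear":[-5,60,0],"twist":0},{"linear":[-5.8,70,0],"twist":0},{"linear":[-5.8,70,0],"twist":0}]'; python3 look.py top:4; sed -i 's/(Y>215)/(Y>215)\&(Y<262)/' meas.py; python3 meas.py 2 3 4
```

```text
time: 5.05
tool_pos: [424.7, -209.0, 129.9]
tcp_rot: [3.142, -0.0, 0.083]
contact_force: [0.6, -0.1, -0.3]
grip_width: 91.8
t 5.05 tcp clamp -186.2 -32.7 z 129.9 rot [ 3.142 -0.     0.083] F clamp 0.6 -0.1 -0.3
time: 5.85
tool_pos: [419.0, -139.4, 129.8]
tcp_rot: [-3.141, 0.0, 0.084]
contact_force: [-0.4, -0.1, -0.3]
grip_width: 91.6
t 5.85 tcp clamp -186.1 37.1 z 129.8 rot [-3.141  0.     0.084] F clamp -0.4 -0.1 -0.3
2 mould y [149.4 188.2 227.8] stop y [226.7 260.1] pad y 70 [135.9 140.7 145.4] no post
3 mould y [149.5 189.  227.8] stop y [235.6 260.4] pad y 69 [135.9 140.6 145.3] post 3 -133.0 6.0 angle -0.045
4 mould y [149.4 187.5 227.8] stop y [235.5 261.4] pad y 69 [135.9 140.6 145.3] no post
```

```bash

python3 -m pendant '[{"linear":[0.4,-5,0],"twist":0},{"linear":[-33.9,-2.8,0],"twist":0},{"linear":[-36.4,27.1,0],"twist":0},{"linear":[-38.9,57,0],"twist":0},{"linear":[-38.9,57,0],"twist":0}]'; python3 look.py top:5 side:5; python3 meas.py 5
python3 - <<'E'
from h import *
t=np.load("top5.npz")["frame"][160:300,210:390];s=np.load("side5.npz")["frame"][170:330,170:340]
cv2.imwrite("pics/v5.png",np.hstack([cv2.resize(t,(450,350),interpolation=2),cv2.resize(s,(350,350),interpolation=2)]))
E
```

```text
time: 6.52
tool_pos: [380.0, -82.6, 129.8]
tcp_rot: [-3.141, 0.0, 0.085]
contact_force: [0.5, -1.7, 0.4]
grip_width: 91.8
t 6.53 tcp clamp -220.3 96.9 z 129.8 rot [-3.141  0.     0.085] F clamp 0.4 -1.7 0.4
5 mould y [149.4 188.4 227.8] stop y [235.7 259.1] pad y 68 [135.9 140.5 145.1] post 28 -110.0 62.0 angle -0.5
```

View pics/v5.png

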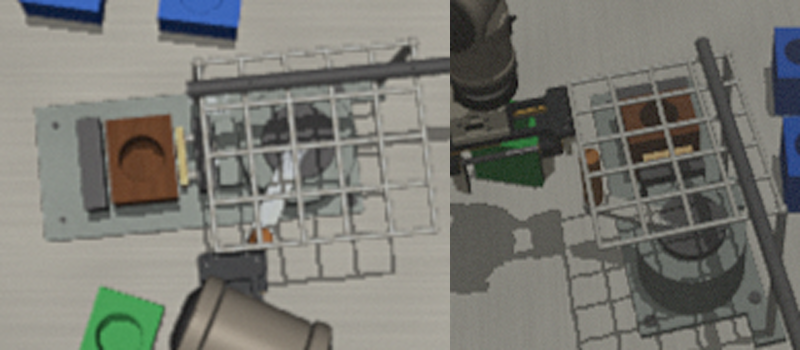

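View 5: the post is at (260,238) with the handle near -0.48, and the pad face is close to the mould. Driving swing 2.

```bash

python3 -m pendant '[{"linear":[17,1.4,0],"twist":0},{"linear":[33.9,2.8,0],"twist":0},{"linear":[33.9,2.8,0],"twist":0},{"linear":[35.5,-17.1,0],"twist":0},{"linear":[36.9,-33.1,0],"twist":0},{"linear":[37.9,-45,0],"twist":0},{"linear":[38.9,-57,0],"twist":0},{"linear":[39.9,-69,0],"twist":0}]'; python3 look.py top:6
python3 -m pendant '[{"linear":[1,-11.9,0],"twist":0},{"linear":[1.9,-23.9,0],"twist":0},{"linear":[2.9,-35.8,0],"twist":0},{"linear":[3.9,-47.8,0],"twist":0}]';python3 look.py top:7
python3 -m pendant '[{"linear":[0.9,-11,0],"twist":0},{"linear":[0.9,-11,0],"twist":0}]';python3 look.py top:8;python3 meas.py 6 7 8
```

```text
time: 7.62
tool_pos: [406.9, -147.9, 129.7]
tcp_rot: [-3.13, 0.025, 0.086]
contact_force: [-59.0, 11.2, 44.6]
grip_width: 82.6
t 7.62 tcp clamp -198.9 29.7 z 129.7 rot [-3.13   0.025  0.086] F clamp -57.9 16.1 44.6
time: 8.18
tool_pos: [415.9, -200.0, 129.6]
tcp_rot: [-3.137, 0.014, 0.082]
contact_force: [-10.0, 3.0, 1.2]
grip_width: 91.2
t 8.18 tcp clamp -194.3 -23.0 z 129.6 rot [-3.137  0.014  0.082] F clamp -9.7 3.8 1.2
time: 8.48
tool_pos: [423.1, -211.0, 129.2]
tcp_rot: [-3.139, 0.003, 0.082]
contact_force: [-5.0, 2.6, 1.0]
grip_width: 91.6
t 8.47 tcp clamp -188.0 -34.6 z 129.2 rot [-3.139e+00  3.000e-03  8.200e-02] F clamp -4.7 3.0 1.0
6 mould y [149.4 189.1 228. ] stop y [235.6 256.3] pad y 68 [138.6 143.2 147.9] no post
7 mould y [154.8 194.1 232.6] stop y [216.9 261.5] pad y 66 [144.5 149.1 153.6] no post
8 mould y [156.4 194.5 233.9] stop y [216.8 260.6] pad y 68 [145.9 150.6 155.2] no post
```

That swing hit a radial force of 58 N, because the fingertip partly slid onto the outer face of the post. The handle did get driven: the pad advanced to 155 and the mould moved. I'll retract, look, and engage deeper next time.

```bash

python3 -m pendant '[{"linear":[-17,-1.4,0],"twist":0},{"linear":[-33.9,-2.8,0],"twist":0},{"linear":[-33.9,-2.8,0],"twist":0}]'; python3 look.py top:9 side:9; python3 meas.py 9
python3 - <<'E'
from h import *
t=np.load("top9.npz")["frame"][160:300,210:390];s=np.load("side9.npz")["frame"][170:330,170:340]
cv2.imwrite("pics/v9.png",np.hstack([cv2.resize(t,(450,350),interpolation=2),cv2.resize(s,(350,350),interpolation=2)]))
E
```

```text
time: 8.9
tool_pos: [390.3, -214.0, 129.9]
tcp_rot: [3.141, -0.0, 0.082]
contact_force: [-0.3, -0.0, 0.8]
grip_width: 92.2
t 8.9 tcp clamp -221.0 -34.8 z 129.9 rot [ 3.141 -0.     0.082] F clamp -0.3 0.0 0.8
9 mould y [156.3 194.6 234. ] stop y [217.  261.5] pad y 68 [145.9 150.6 155.2] post 34 -113.0 -53.0 angle 0.42
```

View pics/v9.png

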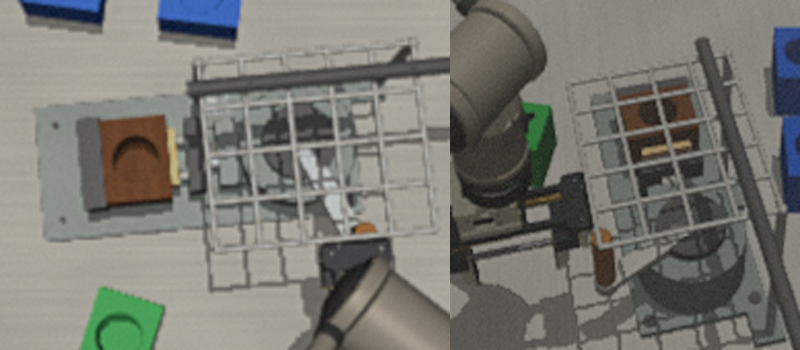

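View 9: the handle is at about +0.42. The mould is at or near the stop, the pad is touching it, and the jaw block sits at (197,155) behind the pad. Before the next swing I'll see whether the jaw can be measured directly.

```bash
cat > jaw.py <<'E'
import sys
from h import *
O=np.array([607.6,-161]);a=np.deg2rad(4.75);ex=np.array([np.cos(a),np.sin(a)]);ey=np.array([-np.sin(a),np.cos(a)])
for k in sys.argv[1:]:
    c=np.load(f"top{k}.npz");w=world(c).reshape(-1,3);f=c["frame"].reshape(-1,3).astype(int)
    X=(w[:,:2]-O)@ex;Y=(w[:,:2]-O)@ey;z=w[:,2]
    print(k)
    for lo,hi in((-48,-36),(-20,20),(36,48)):
        for y in range(96,162,4):
            m=(X>lo)&(X<hi)&(Y>=y)&(Y<y+4)&(z<240)&(z>5)
            if m.sum():print(y,m.sum(),int(np.median(z[m])),int(np.median(f[m].mean(1))),end=" | ")
        print()
E
python3 jaw.py 0 9
```

```text
0
96 4 17 63 | 100 5 72 65 | 104 6 62 108 | 112 6 73 66 | 116 8 72 51 | 120 8 26 114 | 124 4 13 142 | 128 5 14 140 | 132 7 11 138 | 136 4 10 123 | 140 4 11 129 | 144 6 12 131 | 148 6 92 76 | 152 5 90 65 | 156 7 92 68 | 160 4 91 71 | 
96 16 65 76 | 100 16 73 78 | 104 10 76 108 | 112 12 74 67 | 116 16 76 50 | 120 24 47 81 | 124 15 13 84 | 128 16 16 113 | 132 16 69 152 | 136 17 71 157 | 140 18 68 138 | 144 16 14 131 | 148 15 93 75 | 152 18 93 67 | 156 19 92 66 | 160 16 92 61 | 
96 1 62 91 | 100 4 75 87 | 104 2 74 124 | 112 3 76 54 | 116 3 74 49 | 120 5 17 66 | 124 6 13 139 | 128 4 13 144 | 132 2 13 144 | 136 4 17 144 | 140 4 12 136 | 144 5 12 130 | 148 5 93 70 | 152 4 95 67 | 156 4 91 66 | 160 8 93 69 | 
9
96 4 12 102 | 100 7 12 128 | 104 1 15 133 | 112 6 70 69 | 116 9 70 62 | 120 8 71 59 | 124 5 71 74 | 128 5 71 67 | 132 11 31 89 | 136 3 9 145 | 140 4 11 146 | 144 5 15 128 | 148 6 16 111 | 152 5 11 84 | 156 7 93 69 | 160 4 90 71 | 
96 18 56 109 | 100 12 55 120 | 104 8 54 133 | 112 11 77 65 | 116 17 75 53 | 120 18 75 70 | 124 17 75 94 | 128 17 75 92 | 132 19 74 93 | 136 17 14 136 | 140 16 14 144 | 144 16 60 146 | 148 18 69 161 | 152 17 70 145 | 156 18 91 71 | 160 19 93 69 | 
96 5 13 122 | 100 4 15 130 | 104 1 16 142 | 112 3 73 52 | 116 3 74 68 | 120 3 71 94 | 124 6 75 92 | 128 3 73 88 | 132 2 73 101 | 136 5 14 146 | 140 7 14 144 | 144 1 10 149 | 148 1 17 146 | 152 3 10 95 | 156 4 93 72 | 160 7 94 68 |
```

```bash
cat > pad.py <<'E'
import sys
from h import *
O=np.array([607.6,-161]);a=np.deg2rad(4.75);ex=np.array([np.cos(a),np.sin(a)]);ey=np.array([-np.sin(a),np.cos(a)])
for k in sys.argv[1:]:
    c=np.load(f"top{k}.npz");w=world(c).reshape(-1,3);f=c["frame"].reshape(-1,3).astype(int)
    X=(w[:,:2]-O)@ex;Y=(w[:,:2]-O)@ey;z=w[:,2];cream=(f[:,2]>f[:,0]+30)&(f[:,2]>130)
    p=cream&(z>50)&(z<82)&(abs(X)<32)&(Y>100)&(Y<175);pm=np.median(Y[p]);pe=np.percentile(Y[p],98)
    m=~cream&(z>60)&(z<85)&(abs(X)<52)&(Y>110)&(Y<pm-5.5)
    g=Y[m];j=np.percentile(g,97)
    # plate-coloured gap between jaw and pad
    n=(z<30)&(abs(X)<30)&(Y>j-6)&(Y<pm)
    d=(f.mean(1)<118)&(abs(X)<32)
    br=(f[:,2]>f[:,0]+25)&(z>84)&(z<100)&(abs(X)<45)&(Y>90)&(Y<260)
    print(k,"jaw %.1f top %.1f padmid %.1f padface %.1f gaplen %.1f mould far %.1f gap px %d"%(j,g.max(),pm,pe,pm-j,np.percentile(Y[br],99),n.sum()))
E
python3 pad.py 0 1 2 3 4 5 6 7 8 9
```

```text
0 jaw 121.1 top 121.2 padmid 137.7 padface 142.1 gaplen 16.6 mould far 227.9 gap px 44
1 jaw 121.1 top 121.2 padmid 137.8 padface 142.2 gaplen 16.7 mould far 227.8 gap px 45
2 jaw 123.5 top 123.8 padmid 140.7 padface 145.4 gaplen 17.2 mould far 227.8 gap px 45
3 jaw 123.5 top 123.8 padmid 140.6 padface 145.3 gaplen 17.1 mould far 227.8 gap px 46
4 jaw 123.5 top 123.8 padmid 140.6 padface 145.3 gaplen 17.1 mould far 227.8 gap px 45
5 jaw 123.4 top 123.7 padmid 140.5 padface 145.1 gaplen 17.1 mould far 227.8 gap px 46
6 jaw 126.3 top 126.6 padmid 143.2 padface 147.9 gaplen 17.0 mould far 228.0 gap px 46
7 jaw 132.5 top 133.1 padmid 149.1 padface 153.6 gaplen 16.7 mould far 232.6 gap px 45
8 jaw 134.5 top 135.0 padmid 150.6 padface 155.2 gaplen 16.1 mould far 233.9 gap px 43
9 jaw 134.4 top 135.0 padmid 150.6 padface 155.2 gaplen 16.2 mould far 234.0 gap px 43
```

Jaw and pad can both be measured: jaw is at about 13.4 mm and the pad is in by about 1 mm. Now a loose swing back, engaging deeper (clamp x = -172). The neck's rack side is slim, so I check the force after moving in.

```bash

python3 -m pendant '[{"linear":[2.6,-30.9,0],"twist":0},{"linear":[5.1,-60.8,0],"twist":0},{"linear":[5.1,-60.8,0],"twist":0},{"linear":[17,-59.8,0],"twist":0},{"linear":[29,-58.8,0],"twist":0},{"linear":[41,-57.8,0],"twist":0},{"linear":[52.9,-56.8,0],"twist":0},{"linear":[52.9,-56.8,0],"twist":0}]'; python3 look.py
```

```text
time: 10.0
tool_pos: [444.9, -270.3, 129.6]
tcp_rot: [3.141, -0.0, 0.084]
contact_force: [0.1, -0.2, 0.2]
grip_width: 91.6
t 10.0 tcp clamp -171.2 -95.4 z 129.6 rot [ 3.141 -0.     0.084] F clamp 0.1 -0.2 0.2
```

```bash

python3 -m pendant '[{"linear":[-1.5,18,0],"twist":0},{"linear":[-2.7,33,0],"twist":0},{"linear":[-4,48,0],"twist":0},{"linear":[-5.2,63,0],"twist":0},{"linear":[-6.5,78,0],"twist":0},{"linear":[-7.7,93,0],"twist":0}]'; python3 look.py
python3 -m pendant '[{"linear":[-1.2,15,0],"twist":0},{"linear":[-2.6,31,0],"twist":0},{"linear":[-2.6,31,0],"twist":0},{"linear":[-2.2,26,0],"twist":0},{"linear":[-26,24,0],"twist":0},{"linear":[-50,22,0],"twist":0},{"linear":[-50,22,0],"twist":0}]'; python3 look.py top:10; python3 pad.py 10; python3 meas.py 10
```

```text
time: 10.75
tool_pos: [436.3, -176.6, 129.8]
tcp_rot: [3.141, -0.0, 0.083]
contact_force: [0.7, -1.3, -0.1]
grip_width: 91.8
t 10.75 tcp clamp -172.0 -1.3 z 129.8 rot [ 3.141 -0.     0.083] F clamp 0.6 -1.4 -0.1
time: 11.62
tool_pos: [385.3, -156.3, 129.7]
tcp_rot: [-3.141, 0.0, 0.081]
contact_force: [0.1, -0.2, 0.1]
grip_width: 92.0
t 11.62 tcp clamp -221.1 23.1 z 129.7 rot [-3.141  0.     0.081] F clamp 0.1 -0.2 0.1
10 jaw 134.5 top 135.0 padmid 150.6 padface 155.2 gaplen 16.1 mould far 234.2 gap px 43
10 mould y [156.3 194.8 234.2] stop y [216.8 259.7] pad y 68 [145.7 150.6 155.2] post 26 -117.0 60.0 angle -0.477
```

```bash

python3 -m pendant '[{"linear":[-2.9,34.9,0],"twist":0},{"linear":[-5.7,68.8,0],"twist":0},{"linear":[-5.7,68.8,0],"twist":0},{"linear":[18.2,70.8,0],"twist":0},{"linear":[43.1,72.8,0],"twist":0},{"linear":[43.1,72.8,0],"twist":0},{"linear":[44.6,54.9,0],"twist":0},{"linear":[45.6,42.9,0],"twist":0},{"linear":[46.6,31,0],"twist":0},{"linear":[47.6,19,0],"twist":0},{"linear":[47.9,15,0],"twist":0},{"linear":[47.9,15,0],"twist":0}]'; python3 look.py top:11; python3 pad.py 11
```

```text
time: 13.18
tool_pos: [431.8, -140.2, 128.9]
tcp_rot: [-3.138, 0.004, 0.082]
contact_force: [-3.1, 6.9, -0.8]
grip_width: 91.8
t 13.18 tcp clamp -173.5 35.3 z 128.9 rot [-3.138  0.004  0.082] F clamp -2.5 7.2 -0.8
11 jaw 138.4 top 139.0 padmid 150.4 padface 155.0 gaplen 12.1 mould far 234.1 gap px 27
```

The mould is against the stop and the pad is in by about 4.5–5 mm. One more small push of about 8 mm, then measure.

```bash

python3 -m pendant '[{"linear":[0.3,-4,0],"twist":0},{"linear":[0.7,-8,0],"twist":0},{"linear":[0.7,-8,0],"twist":0},{"linear":[0.7,-8,0],"twist":0}]'; python3 look.py top:12; python3 pad.py 12
```

```text
time: 13.72
tool_pos: [432.4, -147.8, 128.9]
tcp_rot: [-3.137, 0.004, 0.082]
contact_force: [-3.1, 7.3, -0.1]
grip_width: 91.8
t 13.72 tcp clamp -173.5 27.7 z 128.9 rot [-3.137  0.004  0.082] F clamp -2.5 7.5 -0.1
12 jaw 139.2 top 139.9 padmid 150.7 padface 155.2 gaplen 11.4 mould far 233.9 gap px 24
```

Pad is in by about 5.0–5.7 mm, which is right. Now a loose return of the handle to its negative end, then back off.

```bash

python3 -m pendant '[{"linear":[-0.5,6,0],"twist":0},{"linear":[-25.4,3.9,0],"twist":0},{"linear":[-50.3,1.8,0],"twist":0},{"linear":[-47.5,-32,0],"twist":0},{"linear":[-44.7,-65.9,0],"twist":0},{"linear":[-44.7,-65.9,0],"twist":0},{"linear":[-19.8,-63.9,0],"twist":0},{"linear":[5.1,-61.8,0],"twist":0},{"linear":[5.1,-61.8,0],"twist":0},{"linear":[3.7,-44.8,0],"twist":0},{"linear":[2.5,-29.9,0],"twist":0},{"linear":[1.2,-15,0],"twist":0},{"linear":[0,0,0],"twist":0},{"linear":[-0.4,5,0],"twist":0},{"linear":[-0.4,5,0],"twist":0}]'; python3 look.py
python3 -m pendant '[{"linear":[0.4,-5,0],"twist":0},{"linear":[-24,-7,0],"twist":0},{"linear":[-49,-9,0],"twist":0},{"linear":[-65,-40,0],"twist":0},{"linear":[-65,-80,0],"twist":0},{"linear":[-65,-80,0],"twist":0},{"linear":[-65,-80,0],"twist":0}]'; python3 look.py top:13 side:13; python3 pad.py 13; python3 meas.py 13
python3 - <<'E'
from h import *
t=np.load("top13.npz")["frame"][160:300,210:390];s=np.load("side13.npz")["frame"][100:400,130:400]
cv2.imwrite("pics/v13.png",np.hstack([cv2.resize(t,(450,350),interpolation=2),cv2.resize(s,(315,350),interpolation=2)]))
E
```

```text
time: 15.65
tool_pos: [434.4, -143.2, 129.8]
tcp_rot: [3.142, 0.0, 0.084]
contact_force: [-0.8, -0.4, 0.8]
grip_width: 91.9
t 15.65 tcp clamp -171.1 32.1 z 129.8 rot [3.142 0.    0.084] F clamp -0.8 -0.3 0.8
time: 16.52
tool_pos: [369.1, -223.6, 129.5]
tcp_rot: [-3.141, 0.001, 0.082]
contact_force: [0.9, -0.5, 1.1]
grip_width: 91.7
t 16.52 tcp clamp -242.9 -42.7 z 129.5 rot [-3.141e+00  1.000e-03  8.200e-02] F clamp 0.9 -0.6 1.1
13 jaw 139.2 top 139.9 padmid 150.4 padface 155.2 gaplen 11.2 mould far 234.0 gap px 22
13 mould y [156.3 194.4 234. ] stop y [218.7 261.2] pad y 68 [145.7 150.4 155.2] post 27 -117.0 60.0 angle -0.477
```

View pics/v13.png

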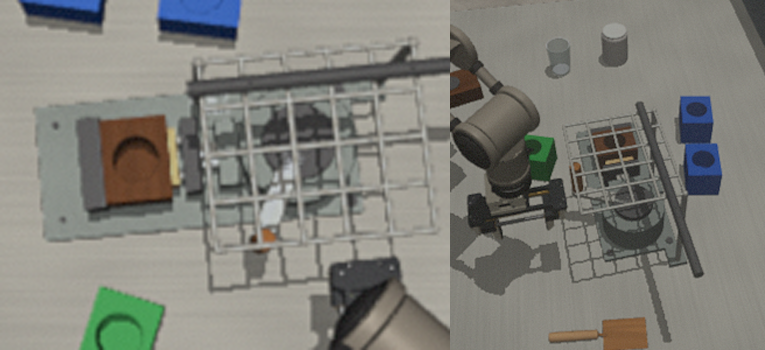

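View 13: the mould is against the stop, the pad and jaw are closed up, the handle rests at its negative end with the gripper clear, and the bystanders are in place. I fit the arm line as a last angle check, then hand in.

```bash
python3 - <<'E'
from h import *
from plant import bot
def ang(k):
    c=np.load(f"top{k}.npz");w=world(c).reshape(-1,3);f=c["frame"].reshape(-1,3).astype(int)
    d=w[:,:2]-[607.6,-161];r=np.hypot(*d.T);m=(w[:,2]>97)&(w[:,2]<112)&(r>30)&(r<118)&(d[:,0]<0)
    a=np.arctan2(d[m,1],d[m,0])%(2*np.pi);return m.sum(),np.median(a)-np.pi-np.deg2rad(4.75)
print("start",ang(0),"0.42 frame",ang(9),"now",ang(13))
def obj(k):
    c=np.load(f"side{k}.npz")["frame"].astype(int);b=np.load("side0.npz")["frame"].astype(int)
    return [int(abs(c-b)[y0:y1,x0:x1].mean()) for x0,y0,x1,y1 in((208,128,240,170),(255,115,290,160),(210,368,305,405))]
print("bystander image change",obj(13))
if ang(13)[1]<-0.38: print(bot.close_job(),"closed")
E
```

```text
start (np.int64(330), np.float64(-0.2322110093330501)) 0.42 frame (np.int64(338), np.float64(0.3352352784859189)) now (np.int64(338), np.float64(-0.44666249722068924))
bystander image change [5, 5, 5]
the job is handed in; nothing more can be done
None closed
```

The mould is clamped against the stop, the handle is let go at its negative end, and the job is handed in. I don't know the verdict, because handing in reports none.

The moves had no tilt, so I couldn't lean the gripper back as you described. I kept it upright with its crossbar under the rack and pushed the post from either side with the open forward finger. Turning anticlockwise (positive) drove the jaw. It took three driving pushes with loose returns between them and finished at about 16.5 s.

**Last checks:**
- **Jaw and pad:** the jaw advanced about 18 mm. The pad is pushed in about 5 to 6 mm, with two image measures giving 5.0 and 5.9 mm.
- **Mould:** it is upright against the stop, and it stayed still while the pad compressed.
- **Handle:** about -0.45 rad from the arm line, -0.48 from the partly hidden post top and about -0.42 from the finger position. These disagree slightly. On an earlier frame at the other end the arm line and the post top also differed (0.34 and 0.42). All the final readings are beyond 0.35.
- **Robot:** the gripper stands well clear and the force reads about zero.
- **Bystanders:** the tumbler, paddle and tin show no visible change.

**One problem on the way:** in the second push the fingertip slid partly onto the outer face of the post. The force on the tool reached about 75 N (58 N radially, 45 N upwards). That is under the 120 N wrist limit, but I couldn't confirm that the gripper's body stayed under its own 40 N limit. I engaged deeper after that and it didn't happen again.

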